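# Load the notched test plate into the plate reader

### The job

Pick the thin plate with the thumb notch off the mat, lay it flat on the reader's loading shelf with the notch facing out of the tunnel, and slide it in under the hood until its plain end rests against the stop hidden inside. How deep the stop is set differs every time, so feel for it and push gently: the stop must not be driven back. Leave the two plain plates, the attenuator block and the small transceiver module where they lie.

Things in the scene. Friction and masses are not known exactly. Their poses are not given: they have to be found in the camera images.
- plate: The plate to load: flat bare aluminium, 100 x 44 x 5 mm (x, y, z), corner radius 5 mm, about 60 g. A thumb notch 14 mm wide (y) and 9 mm deep is cut into the middle of its -x end; the +x end is plain. Origin: centre of the underside. It starts flat on the mat, its +x axis within 1 rad of world +x (notch end toward the robot).
- plate_nose (a point): Middle of the plate's plain (+x) end face, 50 mm from the plate's origin along x and 2.5 mm above its underside; axes as the plate's. This end goes into the tunnel first.
- reader: Plate reader, fixed: grey base 260 x 140 mm with an open loading shelf in front and a low white hood behind. Origin: on the worktop under the middle of the tunnel's mouth; +x points into the tunnel, the shelf lies toward -x. Base x = -150 to +110, y = -70 to +70 mm. Shelf and tunnel floor are one plane, 10 mm above the origin; the plate slides on it with under 1 N.
- mouth (a point): Centre of the tunnel's mouth on its floor; axes as the reader's. The tunnel runs to +x, 48 mm wide, 10 mm high, centred on y = 0. Two steel lead-in cheeks, 6 mm high, widen it to about 56 mm at x = -14 mm.
- short_plate: A plain aluminium plate without notch, 60 x 44 x 5 mm, loose on the mat; not wanted, leave it. Origin: centre of the underside.
- narrow_plate: A plain aluminium plate without notch, 90 x 30 x 5 mm, loose on the mat; not wanted, leave it. Origin: centre of the underside.
- attenuator: Black block with a white dial, 24 x 68 x 29 mm (x, y, z), loose on the mat; leave it. Origin: centre of the underside.
- module: Small metal pluggable transceiver, 69 x 14 x 11 mm (x, y, z), loose on the mat; leave it. Origin: about the centre of the underside.
- shelf (a point): Middle of the open loading shelf, on its surface, 75 mm before the mouth; axes as the reader's.
- hood_top (a point): Middle of the hood's top, 32 mm above the worktop (hood 110 x 100 mm; cover and screw heads rise 2.5 mm more). Unseen below it a steel stop stands across the tunnel, its flat face 40 to 70 mm in from the mouth; that depth is not measured: find it by touch. The loaded plate sticks out 30 to 60 mm. The stop slides back if pushed with over about 12 N; 3 to 8 N is safe.

How it is judged (in metres and radians):
On the way, in this order (a step that is already met when the one before it is completed fails the run):
1. the notched plate is lifted clear of the mat (height (world z) of plate above 0.03 m), for 0.1 s.
2. the notched plate lies on the shelf with its plain end in the tunnel's mouth (x of plate_nose in the frame of reader above 0.003 m and z of plate_nose in the frame of reader between 0.008 and 0.018 m), for 0.1 s.
At the end, for the whole second after the job is handed in: The notched plate lies flat on the floor of the tunnel and shelf, centred in the tunnel, at rest and released, its plain end against the stop (gap in the middle at most 2.5 mm), the notch outside (z of plate in the frame of reader between 0.008 and 0.0125 m and angle between plate's own z axis and vertical below 0.06 rad and x of stop_c0 in the frame of plate between 0.05 and 0.0575 m and y of plate in the frame of reader between -0.006 and 0.006 m and linear speed of plate below 0.01 m/s); the robot touches nothing.
It fails at once if the hidden stop is driven back by more than 3 mm (distance of stop_c0 from where it was at the start of the episode above 0.003 m).
It fails at once if a plain plate, the attenuator or the transceiver module is moved by more than 20 mm (distance of any of short_plate, narrow_plate, attenuator, module from where it was at the start of the episode above 0.02 m).
It also fails if it takes over 48 s, if anything falls off the work surface, if the arm or the gripper's body presses on something with over 40 N, if the wrist force passes 120 N, or if a joint passes its speed limit or range.

### The arm

A 7-joint arm with a two-finger parallel gripper is mounted at the origin on a cart in front of the work surface, level with it; the furniture and walls round the work are solid. World frame = base frame: x ahead of the robot, y to its left, z up, the work surface at z = 0. Lengths are in m, angles in degrees, forces in N, time in s.
With the tool pointing down it reaches from about 0.35 to 0.775 m from the base axis. Payload 3.1 kg.
Tool frame: the origin (TCP) lies on the centre line of the jaws, within the pads' length; the fingertips stand 17 mm ahead of it and the grasp point (between the pads) lies 2 mm behind it (robot.tip_reach is the distance from the TCP to the fingertips, in m); z points along the fingers, y is the direction in which the jaws open and shut (so a half turn about z gives the same grasp; the last joint's range is limited). The gripper opens to 85 mm and grips with 20 to 120 N. Pads are 22 mm wide; open, the fingers measure 114 mm over their backs; the gripper's body (76 mm by 85 mm) begins 54 mm behind the grasp point. The pads swing forward as they close: fully open they stand 13 mm farther back than shut.
Start: joints at [63.616, 17.813, 0.802, 86.603, -0.252, 75.585, -1.558], TCP at [0.224, -0.502, 0.248] pointing down, gripper open.
Joint ranges: [-154.91, 154.91], [-16.99, 109.72], [-72.82, 74.43], [7.12, 147.25], [-82.49, 262.49], [11.32, 116.49], [-174.64, 174.64]. Speed limits (degrees/s): [159.86, 159.86, 180, 180, 180, 180, 180].

### API

Orientations are given as [roll, pitch, yaw] about the fixed x, y, z axes, in that order (R = Rz(yaw) Ry(pitch) Rx(roll)).
In Python, from station import robot, fingers, vision, workorder, recognise gives the robot as it stands. Calls block until the motion is done:
- robot.move_to(position, orientation): joint-space move of the TCP to a pose.
- robot.line_to(position, orientation=None, velocity=0.15, f_stop=None): straight line of the TCP; orientation=None keeps the orientation; velocity is the mean speed in m/s. With f_stop (N) it stops when the force on the tool has changed by that much, and returns True; else False.
- robot.move_j(angles): joint-space move.
- fingers.gripper_to(opening, force=None): opening from 0.0 (shut) to 1.0 (fully open); force is the grip in N (None keeps the last); returns when the fingers have stopped.
- robot.pause(seconds).
- robot.inverse_kinematics(position, orientation): joint angles nearest the present ones, or None.
- vision.grab_frame(name): name is "scene" or "side" or "wrist"; returns the picture (480x640x3 uint8, red, green, blue); there is no depth.
- vision.calibration(name): a dict with "mtx" (3x3 intrinsics, pixels), "extrinsics" (4x4, takes a point from world to camera coordinates); the wrist camera has in their place "T_tool_cam" (4x4, takes a point from camera to tool coordinates, whose origin is the TCP and whose axes are the flange's). Camera axes: x right, y up, looking along -z (the intrinsics and any distortion apply to the point x, -y, -z); pixel columns grow to the right and rows downward; lengths in m; the calibration is good to about 2 mm. A picture is of the moment at which its call begins: read the wrist's pose just before it. calibration takes no time and is no camera call.
A pose or a line that the arm cannot do raises robot.PlanningError and nothing moves.
- workorder.close_job(): hands the job in, once; it reports no verdict.
Trained networks look in the newest picture that a camera, given by its name, has taken for a name from the list of things; names that differ only in an ending like _2 or _b are one class to them, and where a whole thing is asked for, a point or a joint stands for the part that bears it (a point fixed in the world has none). Each returns a list of dicts, best first, with "p" (0 to 1); they miss things now and then, are a little off and sometimes report something else, mostly with a low value. They report only what shows in the picture. A call takes as long as a camera call.
- recognise(label, camera): "rect" ([centre column, centre row, width, height] in pixels, round what is visible of it).
Readings, each from a call of its own:
- robot.current_time_s(): time.
- robot.current_joint_positions(): joint angles.
- robot.current_dq(): joint speeds.
- robot.current_joint_torque(): joint torques, N m.
- robot.current_tool_pos(): TCP position.
- robot.current_eef_rot(): TCP orientation.
- robot.current_contact_force(): force on the tool from outside, world axes, zero at the start.
- robot.current_torque(): the same for the moment, N m.
- robot.current_finger_gap(): opening from 0.0 (shut) to 1.0 (fully open).
Only numpy, scipy, OpenCV 4.12 (cv2) and the standard library are available. Lean on these libraries where they do the work, as an engineer would, in place of code of your own. Each camera call takes 0.05 s, during which the arm holds its last target. There are 200 camera calls.

## Working session

There is one attempt and no reset: what is moved stays moved. The work goes in short steps, each a Python script; the robot and the scene stay as the last script left them, time stands still between calls to the robot, and variables do not carry over. Pictures are saved under pics/ and viewed, about 8 in all and at most 12, crops included, and the job is handed in when it is done.

```bash
ls; mkdir -p pics
python3 - <<'E'
from station import robot, fingers, vision, workorder, recognise
import cv2, numpy as np
np.set_printoptions(precision=4,suppress=True)
for n in ("scene","side"):
    im=vision.grab_frame(n); cv2.imwrite(f"pics/{n}0.png",im[:,:,::-1])
    c=vision.calibration(n); print(n,c)
    for l in ("plate","reader","short_plate","narrow_plate","attenuator","module"):
        print(l,[(np.round(d["rect"]).tolist(),round(d["p"],2)) for d in recognise(l,n)][:3])
print(vision.calibration("wrist"))
print(robot.current_tool_pos(),robot.current_eef_rot(),robot.current_time_s())
E
```

```text
pics
scene {'mtx': array([[473.5612,   0.    , 318.7874],
       [  0.    , 473.5612, 242.0297],
       [  0.    ,   0.    ,   1.    ]]), 'extrinsics': array([[ 0.4744, -0.88  , -0.0245, -0.2693],
       [ 0.3759,  0.1773,  0.9095, -0.254 ],
       [-0.796 , -0.4407,  0.4149, -0.4264],
       [ 0.    ,  0.    ,  0.    ,  1.    ]])}
plate [([450.0, 333.0, 40.0, 45.0], 0.96)]
reader [([449.0, 332.0, 35.0, 43.0], 0.74), ([238.0, 239.0, 120.0, 70.0], 0.63)]
short_plate [([304.0, 305.0, 43.0, 26.0], 0.67)]
narrow_plate [([344.0, 253.0, 37.0, 23.0], 0.96)]
attenuator [([301.0, 261.0, 23.0, 22.0], 0.92), ([237.0, 240.0, 120.0, 71.0], 0.37)]
module [([368.0, 312.0, 29.0, 20.0], 0.53)]
side {'mtx': array([[496.3723,   0.    , 311.5691],
       [  0.    , 496.3723, 240.0056],
       [  0.    ,   0.    ,   1.    ]]), 'extrinsics': array([[-0.9364, -0.3506, -0.0129,  0.5353],
       [ 0.224 , -0.6257,  0.7472, -0.1795],
       [-0.2701,  0.6968,  0.6645, -0.9765],
       [ 0.    ,  0.    ,  0.    ,  1.    ]])}
plate [([388.0, 204.0, 42.0, 17.0], 0.71), ([269.0, 323.0, 138.0, 73.0], 0.28)]
reader [([270.0, 322.0, 147.0, 72.0], 0.75)]
short_plate [([377.0, 264.0, 31.0, 14.0], 0.82)]
narrow_plate [([294.0, 252.0, 40.0, 20.0], 0.79)]
attenuator [([322.0, 274.0, 22.0, 21.0], 0.79)]
module [([378.0, 235.0, 25.0, 14.0], 0.49)]
{'mtx': array([[391.1365,   0.    , 320.3627],
       [  0.    , 391.1365, 238.5814],
       [  0.    ,   0.    ,   1.    ]]), 'T_tool_cam': array([[ 0.0002,  0.9642,  0.265 ,  0.066 ],
       [ 1.    , -0.0002, -0.0001,  0.0009],
       [-0.    ,  0.265 , -0.9642, -0.1258],
       [ 0.    ,  0.    ,  0.    ,  1.    ]])}
[ 0.2237 -0.5025  0.2483] [179.9943   0.0004  24.    ] 0.7
```

```bash
cat > h.py <<'E'
from station import robot, fingers, vision, workorder, recognise
import cv2, numpy as np
from scipy.spatial.transform import Rotation as Ro
np.set_printoptions(precision=4,suppress=True)
def tool_T():
    T=np.eye(4); T[:3,:3]=Ro.from_euler('xyz',robot.current_eef_rot(),degrees=True).as_matrix(); T[:3,3]=robot.current_tool_pos(); return T
def cam(n,T=None):
    c=vision.calibration(n)
    return c["mtx"], (np.linalg.inv(T@c["T_tool_cam"]) if n=="wrist" else c["extrinsics"])
def unproj(px,z,K,E):
    px=np.atleast_2d(px).astype(float)
    d=np.c_[(px[:,0]-K[0,2])/K[0,0],-(px[:,1]-K[1,2])/K[1,1],-np.ones(len(px))]@E[:3,:3]
    o=-E[:3,:3].T@E[:3,3]
    return o+d*((z-o[2])/d[:,2])[:,None]
def proj(P,K,E):
    p=np.atleast_2d(P)@E[:3,:3].T+E[:3,3]
    return np.c_[K[0,0]*p[:,0]/-p[:,2]+K[0,2],-K[1,1]*p[:,1]/-p[:,2]+K[1,2]]
E
python3 - <<'E'
from h import *
S={"plate":(450,333),"reader":(238,239),"short":(304,305),"narrow":(344,253),"att":(301,261),"module":(368,312)}
D={"plate":(388,204),"reader":(270,322),"short":(377,264),"narrow":(294,252),"att":(322,274),"module":(378,235)}
for k in S: print(k,unproj(S[k],.005,*cam("scene"))[0],unproj(D[k],.005,*cam("side"))[0])
a=cv2.imread("pics/scene0.png")[190:390,130:530];b=cv2.imread("pics/side0.png")[160:380,170:450]
cv2.imwrite("pics/c0.png",np.vstack([cv2.resize(a,(600,300),interpolation=2),cv2.resize(b,(382,300),interpolation=2,dst=None) if 0 else cv2.copyMakeBorder(cv2.resize(b,(382,300),interpolation=2),0,0,0,218,0)]))
E
```

```text
plate [ 0.4521 -0.2717  0.005 ] [ 0.46   -0.2648  0.005 ]
reader [0.5861 0.1995 0.005 ] [0.5885 0.1931 0.005 ]
short [ 0.4254 -0.0506  0.005 ] [ 0.4296 -0.0408  0.005 ]
narrow [ 0.6203 -0.0266  0.005 ] [ 0.6205 -0.0143  0.005 ]
att [0.5553 0.0307 0.005 ] [0.5355 0.0308 0.005 ]
module [ 0.451  -0.1479  0.005 ] [ 0.453  -0.1379  0.005 ]
```

View pics/c0.png

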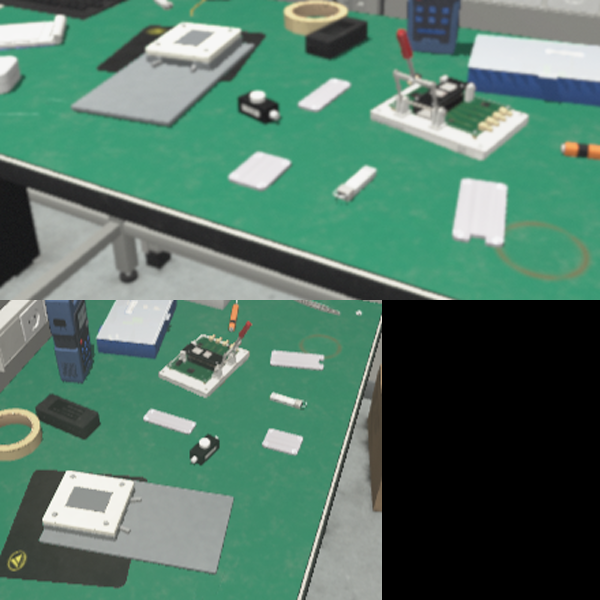

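Run:
```python
from h import *
import pickle
out={}
for n,p in (("r",(0.56,0.19,0.27)),("p",(0.445,-0.27,0.2))):
    robot.move_to(p,[180,0,0]); T=tool_T(); im=vision.grab_frame("wrist")
    cv2.imwrite(f"pics/w{n}.png",im[:,:,::-1]); out[n]=T
    print(n,robot.current_time_s(),T[:3,3],robot.current_joint_positions())
    for l in ("plate","reader"): print(l,[(np.round(d["rect"]).tolist(),round(d["p"],2)) for d in recognise(l,"wrist")][:2])
pickle.dump(out,open("T.pkl","wb")); print(robot.tip_reach)
```

```text
r 3.4667 [0.5605 0.1887 0.2698] [  12.2694   30.4984  -52.1486   75.9807   23.767    84.672  -128.1505]
plate []
reader [([314.0, 160.0, 175.0, 286.0], 0.68)]
p 5.3667 [ 0.4461 -0.2685  0.2004] [ 67.445   23.8165 -51.2238  94.2518  19.3737  71.2702 -77.5218]
plate [([321.0, 194.0, 72.0, 126.0], 0.84)]
reader []
0.017
```

View pics/wr.png

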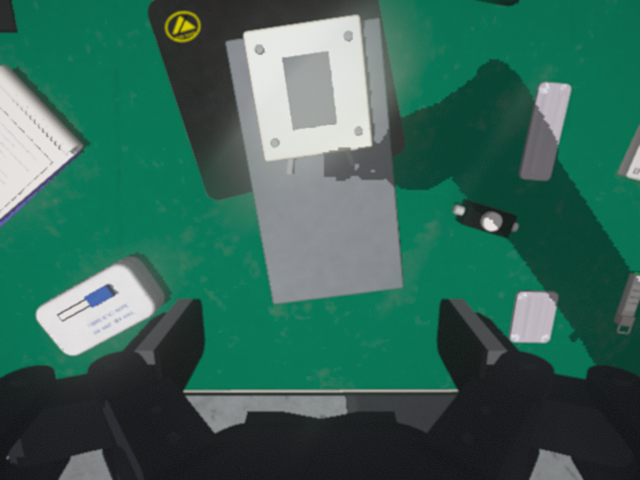

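View pics/wp.png

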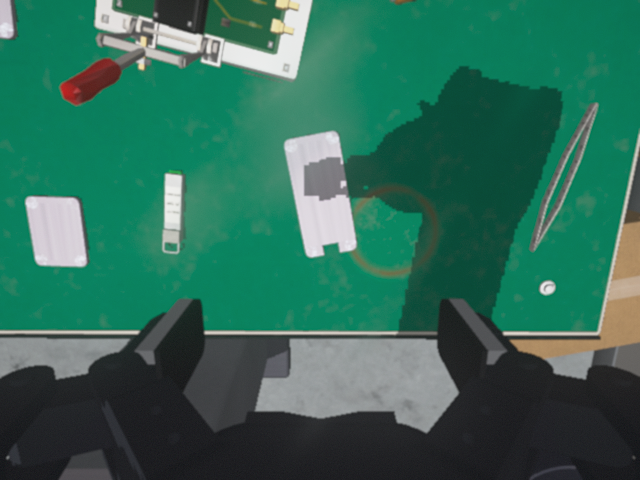

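The reader view shows the shelf's front edge from (274,303) to (402,287) and the hood top at about (245,32), (360,15), (372,148), (267,160). In the plate view the notched plate is centred near (321,194), with the notch at the bottom near (331,250).

```bash
cat > m.py <<'E'
from h import *
def plate_pose(im,T,box,zt):
    """minAreaRect in world of low-saturation blob in box (BGR image)"""
    hsv=cv2.cvtColor(im,cv2.COLOR_BGR2HSV); m=np.zeros(im.shape[:2],np.uint8)
    x,y,w,h=map(int,box); x0,y0,x1,y1=x-w//2-8,y-h//2-8,x+w//2+8,y+h//2+8
    m[y0:y1,x0:x1]=(hsv[y0:y1,x0:x1,1]<90)*255
    c=max(cv2.findContours(m,0,1)[0],key=cv2.contourArea)[:,0]
    P=unproj(c,zt,*cam("wrist",T))[:,:2]
    r=cv2.minAreaRect((P*1000).astype(np.float32))
    b=cv2.boxPoints(r)/1000; e=b[1]-b[0],b[2]-b[1]; e=max(e,key=np.linalg.norm); e=e*np.sign(e[0])
    return np.array(r[0])/1000, np.degrees(np.arctan2(e[1],e[0])), r[1]
E
python3 - <<'E'
from m import *
import pickle
T=pickle.load(open("T.pkl","rb"))
print(plate_pose(cv2.imread("pics/wp.png"),T["p"],(321,194,72,126),.005))
C=cam("wrist",T["r"])
f=unproj([(274,303),(402,287)],.010,*C); print("front",f, np.linalg.norm(f[1]-f[0]))
b=unproj([(227,40)],.010,*C); print(b)
d=(f[0]-f[1])[:2]; print("yaw front",np.degrees(np.arctan2(-d[0],d[1])))
d=(b[0]-f[0])[:2]; print("yaw side",np.degrees(np.arctan2(d[1],d[0])))
h=unproj([(245,32),(360,15),(372,148),(267,160)],.032,*C); print(h,h.mean(0)); 
for i in range(4): d=(h[(i+1)%4]-h[i])[:2]; print(np.linalg.norm(d),np.degrees(np.arctan2(d[1],d[0])))
E
```

```text
(array([ 0.455 , -0.2775]), np.float32(10.384707), (115.61468505859375, 57.78826904296875))
front [[0.4495 0.2371 0.01  ]
 [0.4676 0.101  0.01  ]] 0.13729286769771404
[[0.7058 0.2707 0.01  ]]
yaw front 7.572286094398304
yaw side 7.480376154333805
[[0.7074 0.2505 0.032 ]
 [0.7201 0.154  0.032 ]
 [0.612  0.1404 0.032 ]
 [0.6015 0.236  0.032 ]] [0.6603 0.1952 0.032 ]
0.09730754060812291 -82.50999282141574
0.1089249202196048 -172.83094016605844
0.09614615068464773 96.27996397434988
0.10689436288132956 7.796968059521122
```

```bash
sed -i 's/(hsv\[y0:y1,x0:x1,1\]<90)\*255/(im[y0:y1,x0:x1,2]>0.75*im[y0:y1,x0:x1,1])*255; m=cv2.morphologyEx(m,cv2.MORPH_OPEN,np.ones((5,5)))/' m.py
python3 - <<'E'
from m import *
import pickle
T=pickle.load(open("T.pkl","rb"))["p"]
im=cv2.imread("pics/wp.png")
print(plate_pose(im,T,(321,194,72,126),.005))
c=unproj([(307,257),(356,249),(339,131),(285,140)],.005,*cam("wrist",T)); print(c.mean(0),c)
# reader pose, from shelf front mid and hood
yaw=np.radians(7.5); u=np.array([np.cos(yaw),np.sin(yaw)]); v=np.array([-u[1],u[0]])
print("mouth via front", np.array([.45855,.16905])+.15*u, "via hood centre", np.array([.6603,.1952])-.055*u)
E
```

```text
(array([ 0.4602, -0.2705]), np.float32(10.55469), (102.38954162597656, 45.49904251098633))
[ 0.4605 -0.271   0.005 ] [[ 0.408  -0.2582  0.005 ]
 [ 0.4153 -0.3003  0.005 ]
 [ 0.5129 -0.2842  0.005 ]
 [ 0.5058 -0.2413  0.005 ]]
mouth via front [0.6073 0.1886] via hood centre [0.6058 0.188 ]
```

Run:
```python
from m import *
a=np.radians(10.5); u=np.array([np.cos(a),np.sin(a)])
g=np.array([.4602,-.2705])-.025*u; o=[180,0,10.5]
robot.move_to([*g,.07],o); fingers.gripper_to(.62,40)
T=tool_T(); print(T[:3,3])
robot.line_to([*g,.03],o,.1)
hit=robot.line_to([*g,.008],o,.02,f_stop=3); z=robot.current_tool_pos()[2]
print(hit,z,robot.current_contact_force())
if hit:
    robot.line_to([*g,z+.002],o,.03); fingers.gripper_to(.3,40)
    print("gap",robot.current_finger_gap(),robot.current_tool_pos(),robot.current_contact_force(),robot.current_time_s())
```

```text
[ 0.4361 -0.2754  0.0708]
True 0.013555299931399967 [-0.0104  0.3775  4.4086]
gap 0.4965769041447262 [ 0.4356 -0.275   0.0156] [-0.6896  0.14    3.6192] 8.3083
```

```bash
cat > rd.py <<'E'
from m import *
M=np.array([.6065,.1883]); YAW=7.5
a=np.radians(YAW); U=np.array([np.cos(a),np.sin(a)]); V=np.array([-U[1],U[0]])
O=[180,0,YAW]
def W(x,y,z): return [*(M+x*U+y*V),z]
def R(p): d=np.array(p)[:2]-M; return np.array([d@U,d@V])
E
python3 - <<'E'
from rd import *
p=robot.current_tool_pos(); robot.line_to([p[0],p[1],.13],None,.15)
print("gap",robot.current_finger_gap())
robot.move_to(W(-.099,0,.13),O)
robot.line_to(W(-.099,0,.035),O,.1)
T=tool_T(); im=vision.grab_frame("wrist"); cv2.imwrite("pics/w2.png",im[:,:,::-1])
print(robot.current_finger_gap(),T[:3,3],R(T[:3,3]),robot.current_contact_force(),robot.current_time_s())
import pickle; pickle.dump(T,open("T2.pkl","wb"))
E
```

```text
gap 0.49732276322117064
0.2995547446980255 [0.5089 0.1758 0.0357] [-0.0984  0.0004] [-0.0527 -0.2151  0.5154] 12.0417
```

View pics/w2.png

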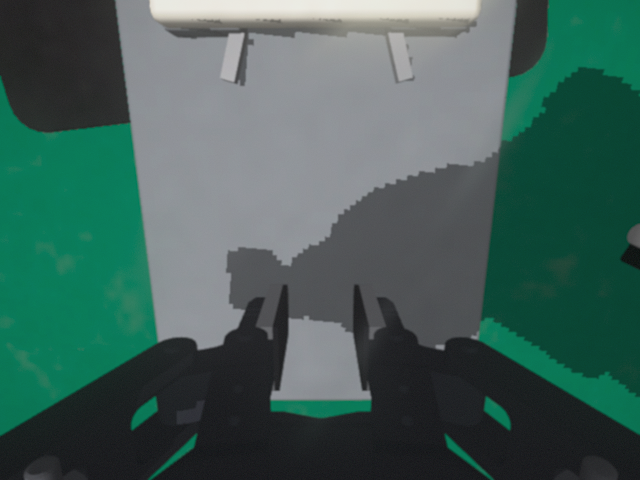

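The plate is no longer in the jaws (gap 0.30): it was dropped on the way. The reader alignment looks right, with the cheeks at (232,57) and (400,57), centred on column 316. Now I'll find the plate.

Run:
```python
from rd import *
robot.line_to(W(-.099,0,.15),O,.15)
for n in ("scene","side"):
    im=vision.grab_frame(n); cv2.imwrite(f"pics/{n}1.png",im[:,:,::-1])
    for l in ("plate","short_plate","narrow_plate","attenuator","module"):
        print(l,[(np.round(d["rect"]).tolist(),round(d["p"],2),unproj(d["rect"][:2],.005,*cam(n))[0][:2]) for d in recognise(l,n)][:2])
a=cv2.imread("pics/scene1.png")[190:390,130:530];b=cv2.imread("pics/side1.png")[160:380,170:450]
cv2.imwrite("pics/c1.png",np.vstack([cv2.resize(a,(600,300)),cv2.copyMakeBorder(cv2.resize(b,(382,300)),0,0,0,218,0)]))
```

```text
plate [([430.0, 272.0, 20.0, 64.0], 0.84, array([ 0.6165, -0.1952]))]
short_plate [([302.0, 305.0, 42.0, 28.0], 0.73, array([ 0.4229, -0.0481]))]
narrow_plate [([344.0, 251.0, 33.0, 25.0], 0.6, array([ 0.6274, -0.023 ]))]
attenuator []
module [([368.0, 313.0, 27.0, 20.0], 0.68, array([ 0.4492, -0.148 ]))]
plate [([348.0, 198.0, 39.0, 18.0], 0.71, array([ 0.5633, -0.2532]))]
short_plate [([378.0, 265.0, 30.0, 20.0], 0.82, array([ 0.4261, -0.04  ]))]
narrow_plate [([286.0, 248.0, 26.0, 17.0], 0.63, array([ 0.6417, -0.0194])), ([271.0, 321.0, 143.0, 74.0], 0.47, array([0.5873, 0.19  ]))]
attenuator [([325.0, 273.0, 14.0, 24.0], 0.61, array([0.53  , 0.0259]))]
module [([380.0, 236.0, 27.0, 13.0], 0.66, array([ 0.4488, -0.1363]))]
```

View pics/c1.png

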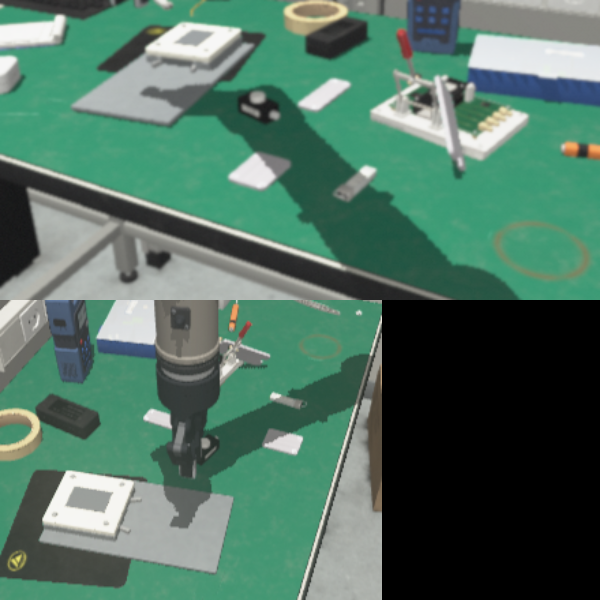

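The scene view shows the plate as a sliver leaning on the fixture board, from about (438,303) up to (422,242). I'll look at it closely with the wrist camera.

Run:
```python
from rd import *
import pickle
robot.move_to([.53,-.22,.2],[180,0,0])
T=tool_T(); im=vision.grab_frame("wrist"); cv2.imwrite("pics/w3.png",im[:,:,::-1])
pickle.dump(T,open("T3.pkl","wb"))
s=vision.grab_frame("scene"); d=vision.grab_frame("side")
cv2.imwrite("pics/c2.png",np.vstack([cv2.resize(im,(640,480)),])[:,:,::-1])
print([(x["rect"],x["p"]) for x in recognise("plate","wrist")],T[:3,3],robot.current_time_s())
a=cv2.imread("pics/scene1.png")[225:325,370:490];b=cv2.imread("pics/side1.png")[170:240,300:400]
cv2.imwrite("pics/c3.png",np.hstack([cv2.resize(a,(480,400),interpolation=2),cv2.copyMakeBorder(cv2.resize(b,(400,280)),0,120,0,0,0)])[:, :800])
```

```text
[([303.3, 190.1, 78.8, 136.5], 0.86)] [ 0.5304 -0.2176  0.2001] 15.2417
```

View pics/w3.png

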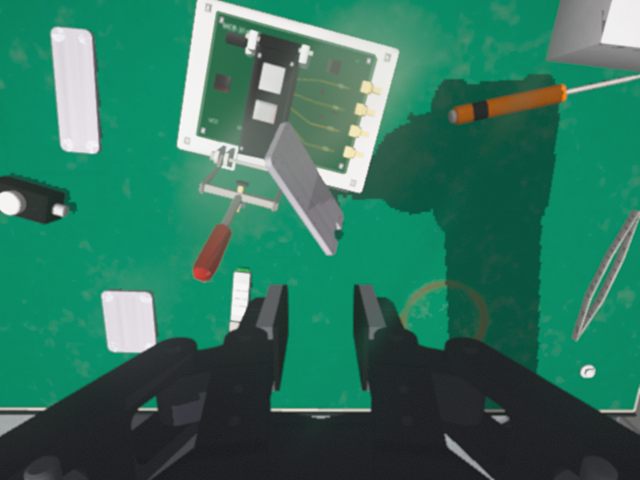

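View pics/c3.png

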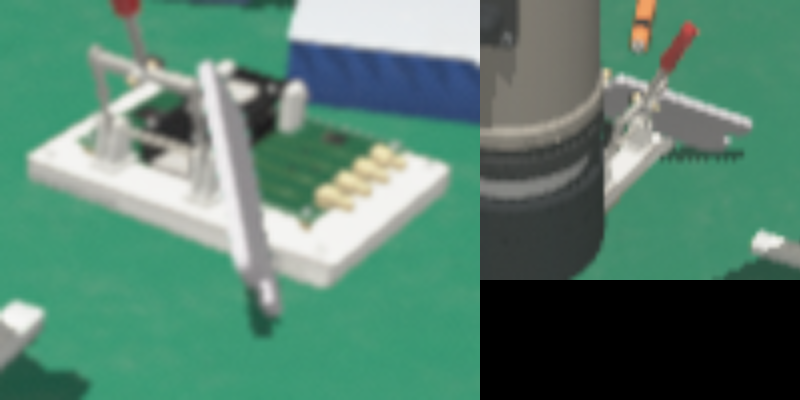

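The plate rests on the fixture with its plain end up at (285,130) in the wrist view. The notch end, at (335,240), overhangs the front edge. It is rolled steeply with its +y edge up, and it probably struck the clamp lever in transit. I'll take a second view so I can fit a 3-D pose.

Run:
```python
from rd import *
import pickle
robot.move_to([.50,-.33,.16],[165,0,20])
T=tool_T(); im=vision.grab_frame("wrist"); cv2.imwrite("pics/w4.png",im[:,:,::-1]); pickle.dump(T,open("T4.pkl","wb"))
d=vision.grab_frame("side"); cv2.imwrite("pics/side2.png",d[:,:,::-1])
# where the plate should show, from w3
P=unproj([(305,190)],.035,*cam("wrist",pickle.load(open("T3.pkl","rb"))))
q=proj(P,*cam("wrist",T))[0]; q2=proj(P,*cam("side"))[0]; q3=proj(P,*cam("scene"))[0]
def crop(f,c,h,s,w):
    im=cv2.imread(f); x,y=int(np.clip(c[0]-w/2,0,640-w)),int(np.clip(c[1]-h/2,0,480-h)); print(f,x,y,s)
    return cv2.resize(im[y:y+h,x:x+w],None,fx=s,fy=s,interpolation=2)
A=crop("pics/w3.png",(305,190),150,2,200); B=crop("pics/w4.png",q,150,2,200)
C=crop("pics/side2.png",q2,60,5,80); D=crop("pics/scene1.png",q3,75,4,100)
cv2.imwrite("pics/m1.png",np.vstack([np.hstack([A,B]),np.hstack([C,D])])); print(P,q,robot.current_time_s())
```

```text
pics/w3.png 205 115 2
pics/w4.png 0 3 2
pics/side2.png 306 170 5
pics/scene1.png 377 235 4
[[ 0.5542 -0.2068  0.035 ]] [80.3057 78.7983] 15.8917
```

View pics/m1.png

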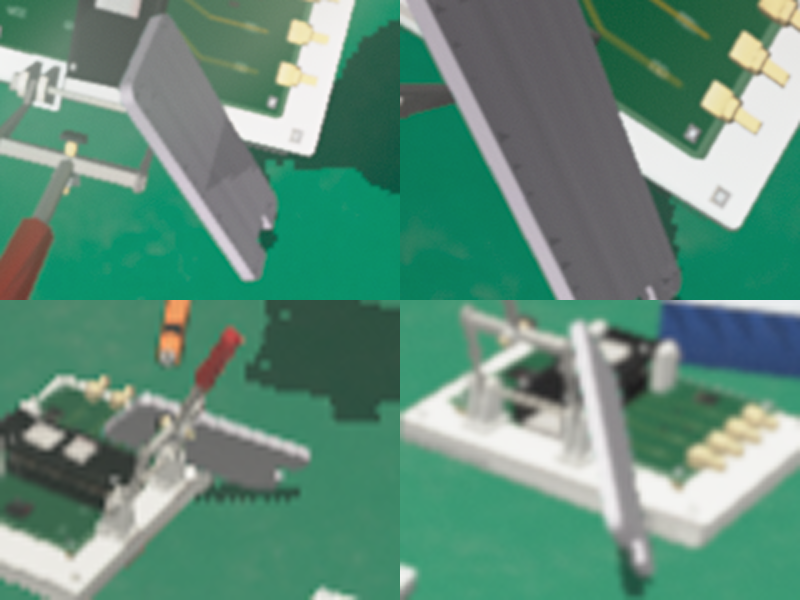

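```bash
cat > fit.py <<'E'
from rd import *
import pickle
from scipy.optimize import least_squares
T3,T4=[pickle.load(open(f"T{i}.pkl","rb")) for i in (3,4)]
K={"w3":cam("wrist",T3),"w4":cam("wrist",T4),"side":cam("side"),"scene":cam("scene")}
A,B,Cc,D=(50,22),(50,-22),(-50,-22),(-50,22)
obs=[("w3",(*A,5),(265.5,161),1),("w3",(*B,5),(289,122.5),1),("w3",(*D,5),(331.5,256),1),("w3",(*Cc,5),(345,216.5),1),
("side",(*D,2.5),(368.4,201),1),("side",(*A,2.5),(333,191),1),("side",(*Cc,0),(355,208),2),
("scene",(*A,2.5),(421.5,240.5),1),("scene",(*D,2.5),(432.5,295),1),("scene",(*Cc,2.5),(438,304),2)]
lines=[("w4",(A,D),[(11.5,3),(50,78),(87.5,153)]),("w4",(B,Cc),[(89,3),(132,115)])]
def res(x):
    Rm=Ro.from_rotvec(x[3:]).as_matrix(); tw=lambda p:Rm@(np.array(p)/1000.)+x[:3]
    r=[]
    for v,p,q,s in obs: r+=list((proj(tw(p),*K[v])[0]-q)/s)
    for v,(p,q),pts in lines:
        a,b=proj(np.array([tw((*p,5)),tw((*q,5))]),*K[v]); n=np.array([-(b-a)[1],(b-a)[0]])/np.linalg.norm(b-a)
        r+=[(np.array(t)-a)@n/2 for t in pts]
    return np.array(r)
best=min((least_squares(res,np.r_[.554,-.207,.04,Ro.from_euler('xyz',[ro,pi,30],degrees=True).as_rotvec()],loss='soft_l1') for ro in(30,60,80) for pi in (-20,0,20)),key=lambda s:s.cost)
x=best.x; Rm=Ro.from_rotvec(x[3:]).as_matrix()
E
python3 - <<'E'
from fit import *
print(best.cost,x[:3],Ro.from_rotvec(x[3:]).as_euler('xyz',degrees=True)); print(res(x).round(1))
print("axes x,y,z (rows):",Rm.T)
print(np.array([Rm@(np.array((*p,0))/1000)+x[:3] for p in (A,B,Cc,D)]))
E
```

```text
15.61889461770744 [ 0.5516 -0.2079  0.035 ] [ 59.5856 -27.1282  29.243 ]
[ 1.8 -0.4 -0.6 -3.6  1.5  0.6  0.1 -0.9  1.1  0.5  2.  -0.7  2.5  0.2
 -2.5  1.6 -3.  -0.8  0.8  1.4 -0.2 -0.7 -0.7  0.2 -0.2]
axes x,y,z (rows): [[ 0.7766  0.4348  0.456 ]
 [-0.5904  0.2496  0.7675]
 [ 0.2199 -0.8652  0.4506]]
[[ 0.5775 -0.1807  0.0747]
 [ 0.6035 -0.1917  0.0409]
 [ 0.5258 -0.2351 -0.0047]
 [ 0.4998 -0.2242  0.0291]]
```

```bash
cat > g.py <<'E'
from fit import *
X,Y,Z=Rm.T
def eul(Rt): return Ro.from_matrix(Rt).as_euler('xyz',degrees=True)
def tool_rot(phi,Rp=Rm):   # approach in plate plane: -y rotated by phi toward -x
    t=np.radians(phi); d=Rp@np.array([-np.sin(t),-np.cos(t),0]); y=Rp[:,2]; return np.c_[np.cross(y,d),y,d]
E
python3 - <<'E'
from g import *
def tri(obs):
    def f(p): return np.concatenate([proj(p,*K[v])[0]-q for v,q in obs])
    s=least_squares(f,[.5,-.15,.08]); return s.x,s.fun
print("handle end",tri([("w3",(203,275)),("side",(306+233/5,170+35/5)),("scene",(130+404*2/3,190+32*2/3))]))
print("bar end",tri([("w3",(205+145/2,115+175/2)),("w3",(277,202))]))
gp=x[:3]+Rm@np.array([-.030,.014,.0025]); print("grasp",gp)
for phi in (0,15,31):
    Rt=tool_rot(phi); o=eul(Rt)
    Rs=Ro.from_euler('xyz',[60,0,7.5],degrees=True).as_matrix(); o2=eul(tool_rot(phi,Rs))
    print(phi,o.round(1),Rt[:,2],"bodyc",gp-.054*Rt[:,2], [robot.inverse_kinematics(list(gp-k*Rt[:,2]),list(o)) is not None for k in (0,.1)],
     o2.round(1),[robot.inverse_kinematics([.5,.16,z],list(o2)) is not None for z in (.04,.2)])
E
```

```text
handle end (array([ 0.5278, -0.1606,  0.1438]), array([ 0.435 , -0.3572,  0.7579, -1.1322, -1.9284, -0.2253]))
bar end (array([-1.0374,  0.8128, -8.8837]), array([-0.25, -0.25,  0.25,  0.25]))
grasp [ 0.5206 -0.2196  0.0332]
0 [149.6 -27.1  29.2] [ 0.5904 -0.2496 -0.7675] bodyc [ 0.4887 -0.2061  0.0747] [True, True] [150.    0.    7.5] [True, True]
15 [152.3 -14.   21.5] [ 0.3693 -0.3537 -0.8594] bodyc [ 0.5007 -0.2005  0.0796] [True, True] [149.1  13.   -0.1] [True, True]
31 [153.2   0.3  14.1] [ 0.1061 -0.4379 -0.8927] bodyc [ 0.5149 -0.196   0.0814] [True, True] [146.   26.5  -9.2] [True, True]
```

Run:
```python
from g import *
gp=x[:3]+Rm@np.array([-.030,.014,.0025])
Rt=tool_rot(0)@np.diag([-1,-1,1.]); o=list(eul(Rt)); d=Rt[:,2]
Rs=tool_rot(0,Ro.from_euler('xyz',[60,0,7.5],degrees=True).as_matrix())@np.diag([-1,-1,1.]); o2=list(eul(Rs))
q=[robot.inverse_kinematics(p,oo) for p,oo in (([.40,-.28,.25],o),(list(gp-.1*d),o),(list(gp),o),([.5,.16,.2],o2),([.5,.16,.04],o2))]
for k in q: print(np.round(k,0) if k is not None else None)
if all(k is not None for k in q):
    fingers.gripper_to(.3,80)
    robot.move_to([.40,-.28,.25],o); robot.move_to(list(gp-.1*d),o)
    robot.line_to(list(gp-.03*d),o,.15)
    hit=robot.line_to(list(gp),o,.05,f_stop=5)
    print(hit,robot.current_tool_pos(),gp,robot.current_contact_force(),robot.current_time_s())
```

```text
[  79.  -12.  -32.  129.  -44.   31. -170.]
[ 83.  15. -69. 139. 109.  17.  28.]
[ 68.  37. -58. 133. 125.  34.  21.]
[  2.  39. -62.  88.  52.  99.  33.]
[  6.  61. -71.  96.  70. 100.  16.]
False [ 0.5206 -0.2194  0.0333] [ 0.5206 -0.2196  0.0332] [-0.627  -0.0329 -0.6881] 21.7333
```

Run:
```python
from g import *
fingers.gripper_to(0,80); gap=robot.current_finger_gap(); p=np.array(robot.current_tool_pos()); print("gap",gap,robot.current_contact_force())
if gap>.02:
    robot.line_to(list(p+[-.06,-.06,.03]),None,.15); robot.line_to(list(p+[-.06,-.06,.2]),None,.25)
    print("gap",robot.current_finger_gap(),robot.current_time_s())
    T=tool_T(); print(T)
    im=vision.grab_frame("wrist"); s=vision.grab_frame("side")
    cv2.imwrite("pics/m2.png",np.hstack([cv2.resize(im,(400,300)),cv2.resize(s,(400,300))])[:,:,::-1])
```

```text
gap 0.04472890228457202 [-1.2472 -1.5653  1.9309]Traceback (most recent call last):
  File "<stdin>", line 4, in <module>
station.PlanningError: the arm cannot follow that straight line within its joint ranges
```

Run:
```python
from g import *
p0=np.array(robot.current_tool_pos()); print(p0, robot.current_joint_positions())
for dv in ([-.04,-.06,.04],[-.02,-.06,.04],[-.01,-.06,.05],[0,-.05,.05],[.0,-.03,.05]):
    try: robot.line_to(list(p0+dv),None,.15); print("ok",dv); break
    except robot.PlanningError: pass
print(robot.current_tool_pos(),robot.current_finger_gap(),robot.current_joint_positions(),robot.current_time_s())
Rv=Ro.from_euler('xyz',[180,0,187.5+20],degrees=True)
Rc=Ro.from_matrix(tool_T()[:3,:3]); 
for yv in (187.5,207,220,160):
  for z in (.2,.25): print(yv,z,robot.inverse_kinematics([.45,-.28,z],[180,0,yv-360]))
```

```text
[ 0.461  -0.2797  0.0636] [ 83.0622  27.5883 -57.1866 135.5502 131.4213  18.1598  21.3731]
ok [-0.02, -0.06, 0.04]
[ 0.4411 -0.3393  0.1034] 0.04608244361716669 [100.3114  27.5902 -66.8409 130.414   97.6696  11.3145  62.9402] 23.8917
187.5 0.2 [ 74.5754  30.4189 -64.0016  92.6096  28.1264  74.8721 103.624 ]
187.5 0.25 [ 77.4526  30.8356 -70.6948  87.842   29.2328  82.1254 102.7621]
207 0.2 [ 75.772   31.7768 -66.618   92.5759  29.922   75.7008 121.6397]
207 0.25 [ 77.083   30.31   -69.7332  87.8519  28.5747  81.817  122.8075]
220 0.2 [ 76.0344  32.1049 -67.2215  92.5686  30.3467  75.9053 134.2893]
220 0.25 [ 76.9875  30.1797 -69.4908  87.8545  28.4104  81.7413 135.9437]
160 0.2 [ 70.8307  27.1793 -56.7863  92.7201  23.5523  73.0139  79.9262]
160 0.25 [ 76.3707  29.3857 -67.9763  87.8713  27.3995  81.2855  76.7828]
```

```bash
cat > place.py <<'E'
from g import *
Rs=tool_rot(0,Ro.from_euler('xyz',[60,0,YAW],degrees=True).as_matrix())@np.diag([-1,-1,1.]); O2=list(eul(Rs))
def WP(z): return W(-.105,-.006,z)
E
python3 - <<'E'
from place import *
robot.move_to([.44,-.28,.24],[180,0,-172.5]); print(robot.current_finger_gap(),robot.current_time_s())
robot.move_to(WP(.2),O2); robot.line_to(WP(.065),O2,.15)
print(robot.current_finger_gap(),robot.current_contact_force(),robot.current_time_s())
s=vision.grab_frame("side"); c=vision.grab_frame("scene")
a=s[260:360,200:380]; b=c[200:290,170:310]
cv2.imwrite("pics/m3.png",np.vstack([cv2.resize(a,(540,300),interpolation=2),cv2.copyMakeBorder(cv2.resize(b,(467,300),interpolation=2),0,0,0,73,0)])[:,:,::-1])
E
```

```text
0.044198549010102915 25.0083
0.04316776947421835 [ 0.5816  1.4079 -1.4587] 27.725
```

View pics/m3.png

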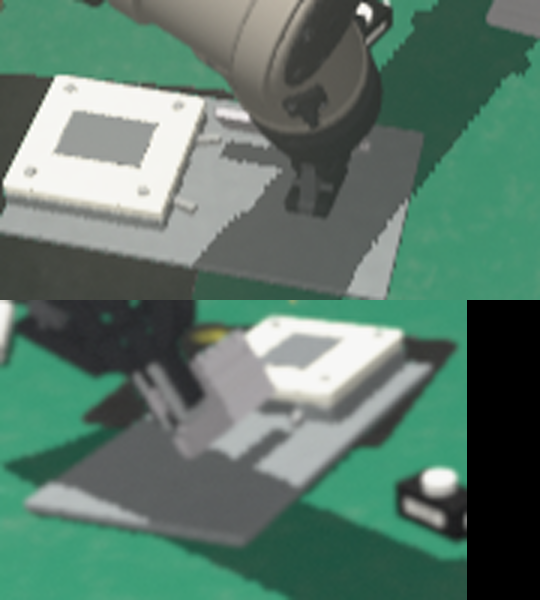

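The scene view shows the plate held at about 60° of roll, with its plain end toward the tunnel and the notch end back. I'll set it down on its lower edge.

Run:
```python
from place import *
import pickle
hit=robot.line_to(WP(.032),O2,.04,f_stop=2.5); p=np.array(robot.current_tool_pos()); print(hit,p,robot.current_contact_force())
fingers.gripper_to(.14)
robot.line_to(list(p-.055*Rs[:,2]),O2,.12)
robot.move_to(W(-.085,0,.17),[180,0,-172.5]); fingers.gripper_to(.62,80)
T=tool_T(); im=vision.grab_frame("wrist"); pickle.dump(T,open("T5.pkl","wb")); cv2.imwrite("pics/w5.png",im[:,:,::-1])
print(T[:3,3],[(d["rect"],d["p"]) for d in recognise("plate","wrist")],robot.current_time_s())
```

```text
True [0.5031 0.1685 0.041 ] [-0.3401  0.5051  4.689 ]
[0.5217 0.1781 0.1694] [([322.9, 243.0, 58.9, 129.0], 0.9)] 30.4167
```

View pics/w5.png

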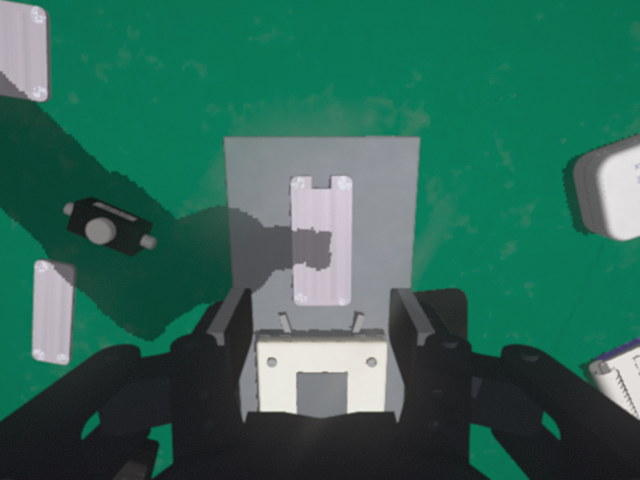

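The plate lies flat on the shelf, square and centred on column 322. The notch end is at row 178 facing outward and the plain end at row 305, just before the cheeks at (284,322) and (358,322). I'll push it in with both fingertips on its rear end, one on each side of the notch.

Run:
```python
from rd import *
import pickle
T=pickle.load(open("T5.pkl","rb")); C=cam("wrist",T)
c=unproj([(291,177),(352,177),(351,304),(293,304)],.015,*C); r=np.array([R(p) for p in c]); print(r)
ch=[R(p) for p in unproj([(284,322),(358,322)],.016,*C)]; print("cheeks",ch)
yc=r[:,1].mean(); rear=r[:2,0].mean(); nose=r[2:,0].mean(); rear=(rear+nose)/2-.05; print("rear",rear,"yc",yc)
o=[180,0,YAW-180]; 
fingers.gripper_to(.2,80)
x0=max(rear-.019,-.147)
robot.move_to(W(x0,yc,.06),o); robot.line_to(W(x0,yc,.035),o,.1)
hit=robot.line_to(W(x0,yc,.018),o,.02,f_stop=2.5); z=robot.current_tool_pos()[2]; print("touch",hit,z,robot.current_time_s())
if hit and z>.022:
    robot.line_to(W(x0,yc,z+.0018),o,.03); z+=.0018
    f0=np.array(robot.current_contact_force()); print("free",f0)
    h=robot.line_to(W(-.011-.062,yc,z),o,.045,f_stop=5); print("phase1",h,R(robot.current_tool_pos()),np.array(robot.current_contact_force())-f0,robot.current_time_s())
```

```text
[[-0.1219 -0.0211]
 [-0.122   0.0223]
 [-0.0237  0.0238]
 [-0.0236 -0.0213]]
cheeks [array([-0.0087, -0.0285]), array([-0.0089,  0.0296])]
rear -0.12280132420016619 yc 0.0009245532399860309
touch True 0.02738535944028066 32.325
free [-0.5814 -1.002   0.0274]
phase1 False [-0.0731  0.0009] [0.4391 1.2346 0.3884] 34.25
```

Run:
```python
from rd import *
p=robot.current_tool_pos(); z=p[2]; o=[180,0,YAW-180]; yc=.0009
h=robot.line_to(W(-.026,yc,z),o,.014,f_stop=3.5)
r=R(robot.current_tool_pos()); f=robot.current_contact_force(); t=robot.current_time_s(); print(h,r,f,t)
im=vision.grab_frame("wrist"); cv2.imwrite("pics/w6.png",im[:,:,::-1])
s=vision.grab_frame("side")
cv2.imwrite("pics/m4.png",np.vstack([im[60:420:,100:540],cv2.resize(s[270:360,190:365],(440,226),interpolation=2)])[:,:,::-1])
```

```text
True [-0.0654  0.0007] [ 0.4601  0.6944 -0.2836] 35.425
```

View pics/m4.png

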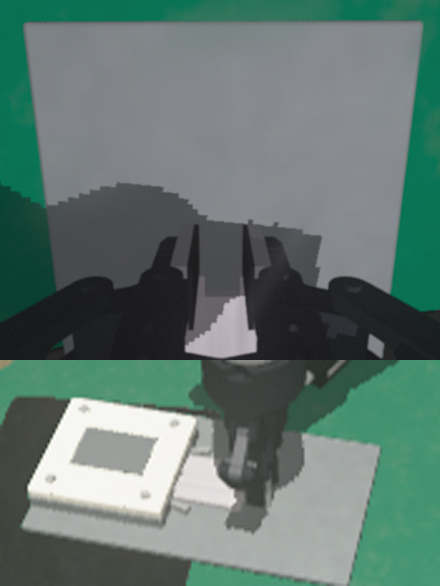

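Run:
```python
from rd import *
z=robot.current_tool_pos()[2]; o=[180,0,YAW-180]; yc=.0009
x=R(robot.current_tool_pos())[0]
for i in range(12):
    x+=.001
    h=robot.line_to(W(x,yc,z),o,.01,f_stop=4); f=np.array(robot.current_contact_force())
    print(h,R(robot.current_tool_pos())[0],(f[:2]@U).round(2),f.round(2),round(robot.current_time_s(),2))
    if h or f[:2]@U<-4: break
```

```text
False -0.06506552984599019 0.56 [ 0.62 -0.41 -0.32] 35.81
False -0.06495866813333095 -2.96 [-2.8  -1.4   1.65] 36.06
False -0.06484005367934983 -4.71 [-4.59 -1.22  3.04] 36.31
```

Run:
```python
from rd import *
import pickle
z=robot.current_tool_pos()[2]; o=[180,0,YAW-180]
robot.line_to(W(-.09,.0009,z+.0005),o,.06); robot.line_to(W(-.09,.0009,.17),o,.2)
T=tool_T(); im=vision.grab_frame("wrist"); cv2.imwrite("pics/w7.png",im[:,:,::-1]); pickle.dump(T,open("T7.pkl","wb"))
print(recognise("plate","wrist"),robot.current_contact_force(),robot.current_time_s())
print(proj([W(-.054,-.022,.015),W(-.054,.022,.015)],*cam("wrist",T)))
```

```text
[{'rect': [323.5, 308.9, 54.4, 68.9], 'p': 0.91}] [-0.8491  0.4367  0.3542] 37.8667
[[292.6717 273.9172]
 [350.5649 273.9402]]
```

View pics/w7.png

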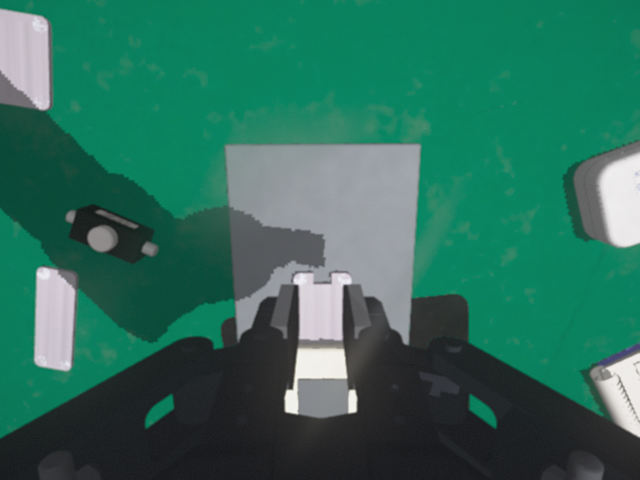

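The plate lies straight and centred, with the notch end outside at row 272. That puts about 55 mm out and the plain end about 45 mm deep. The gripper is clear, so I'm handing in.

```bash
python3 -c "
from station import workorder,robot
workorder.close_job(); print(robot.current_time_s())"
```

```text
the job is handed in; nothing more can be done
the job is handed in; nothing more can be done
```

The notched plate is in the reader with its plain end against the stop and the notch facing out. I handed the job in just after 37.9 s of the 48 s.

**What happened:**
- **Dropped plate:** I lost the plate on the first carry, and it ended up leaning on the fixture board. It most likely hit the clamp lever, which stands about 0.14 m high.
- **Recovery:** I fitted its pose from several camera views and gripped it across its faces. I then tipped it flat onto the shelf and pushed it in with both fingertips, one on each side of the notch.

**Last checks:**
- **Stop contact:** The first push stopped on its 3.5 N limit, but the force had faded to about 1 N when I read it. I pressed again: 3 mm of commanded travel gave only about 0.6 mm of movement, and the force rose to 4.7 N. That is how a firm stop behaves, and it is below the 12 N that would move it.
- **Final picture:** The plate looks flat, straight and centred, and it sticks out about 55 mm. That puts the plain end about 45 mm deep, within the 40–70 mm range. The gripper was clear above it.

**Not fully confirmed:**
- **Gap and stop position:** I could not see the stop, so the gap and any movement of it are judged from touch only.
- **Joint 6:** During the recovery it read 11.3145°, a hair under its stated 11.32° lower limit. No error was raised.
- **Other items:** I did not measure the two plain plates, the attenuator or the module again at the end. After the drop the detector put the plain plates and the module near their start positions. The side-camera reading for the narrow plate was about 22 mm off, while the robot arm blocked part of that view. The scene camera missed the attenuator. Later pictures showed no obvious shift.

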